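Scan a dish and stack it on a separator

TASK

Log in the labelled dish before stacking it: lift the handheld scanner out of its rest, aim its window at the code label on top of the dish from 5 to 11 cm away without touching the dish, hold it steady there for two seconds, and put the scanner back in its rest. Then lay the blue separator sheet from the black stand flat and centred on top of the two-dish stack, and set the labelled dish, kept level and label up, centred on the sheet. Set things down rather than dropping them, and leave the stack and the amber dish where they are.

Things in the scene. Friction and masses are not known exactly. Their poses are not given: they have to be found in the camera images.
- scanner: handheld code scanner, 0.18 kg: white bar 130 long (x -80 to 50), 34 wide (y), 32 high (z 0 to 32) with a black head at its +x end, 42 wide, that slopes 45 degrees forward and down (reaching x 94 and z -14). Origin on the bar's underside on its mid-line, 80 from the rear end; x forward, z up. Starts lying in its rest, origin straight above the rest's origin
- scanner_grip (a point): where to grip the scanner across its 34 width: x -10, z 18 in the scanner's frame, near its centre of mass, between the rest's two saddles
- window (a point): centre of the scanner's red window in the head's lower front face, at x 83.7, y 0, z -3.7 in the scanner's frame. Its x axis is the line of sight: straight out of the window, 45 degrees below the scanner's forward direction. Its y axis is the scanner's y
- rest: fixed grey scanner rest: plate 150 x 70 x 6 carrying two saddles, 16 long, at x -60 and x 28, with floors 20 above the table and cheeks up to 30 on both sides, 44 apart. The scanner's bar lies on the saddle floors, head forward (same x direction); open between the saddles for the fingers. Origin on the table, below the scanner's origin when it is home
- dish: the labelled dish: closed round glass dish with lid, one solid piece, 55 diameter, 16 high, 0.06 kg, standing on the table, a square black-and-white code label on top. Origin at the centre of its underside, z up
- label (a point): centre of the 30 x 30 code label on top of the labelled dish (16 above the dish's origin)
- sheet: the separator sheet to use: blue rigid plastic square 64 x 64, 5 thick, 0.035 kg, lying on the black stand (38 x 38, 26 high), its edges overhanging the stand by 13 on every side and parallel to the stand's. Origin at the centre of its underside, x and y parallel to its edges
- stack_top: upper dish of the two-dish stack (no label, 55 diameter, 16 high, same as the labelled dish). Origin at the centre of its underside, which lies 27 above the table. The stack on its 90 x 90 x 6 steel plate is: dish, blue sheet 64 x 64 x 5, this dish; its top is 43 above the table
- stack_low: lower dish of that stack, underside 6 above the table; origin at the centre of its underside
- dish_plain: bystander: amber dish without a label, 55 diameter, 16 high; origin at the centre of its underside
Not all that is in view belongs to the job. Leave any purple look-alike of the scanner alone.

How it is judged (in metres and radians):
On the way, in this order (a step that is already met when the one before it is completed fails the run):
1. held scanner aims at the label: label centre within 15 mm of the line of sight, 50 to 110 mm from the window, at most 60 degrees from straight above, steady (under 20 mm/s, 0.15 rad/s) for 1.5 s (x of label in the frame of window between 0.05 and 0.11 m and y of label in the frame of window between -0.015 and 0.015 m and z of label in the frame of window between -0.015 and 0.015 m and angle between the x axis of window and the z axis of dish, either way round below 1.05 rad and linear speed of scanner below 0.02 m/s and angular speed of scanner below 0.15 rad/s and contact force between the fingers and scanner above 0.5 N and z of scanner in the frame of rest above 0.035 m), for 1.5 s.
2. the scanner lies back in its rest, released (z of scanner in the frame of rest between 0.015 and 0.025 m and horizontal distance between scanner and rest below 0.02 m and angle between the x axis of scanner and the x axis of rest, either way round below 0.15 rad and angle between scanner's own z axis and vertical below 0.1 rad and contact force between the fingers and scanner below 0.05 N), for 0.2 s.
3. the separator sheet lies flat on the stack's upper dish, centred within 12 mm, released (z of sheet in the frame of stack_top between 0.013 and 0.019 m and horizontal distance between sheet and stack_top below 0.012 m and angle between sheet's own x axis and vertical between 1.47 and 1.67 rad and angle between sheet's own y axis and vertical between 1.47 and 1.67 rad and contact force between the fingers and sheet below 0.05 N and contact force between sheet and stack_top above 0.03 N), for 0.2 s.
At the end, for the whole second after the job is handed in: Scanner level in its rest (within 20 mm, 0.15 rad of home); sheet flat on the stack's upper dish and labelled dish level, label up, on the sheet, both centred within 12 mm on that upper dish; the stack's own dishes moved under 15 mm; all released and at rest (all of step 2 and z of sheet in the frame of stack_top between 0.013 and 0.019 m and horizontal distance between each of sheet, dish and stack_top below 0.012 m and angle between sheet's own x axis and vertical between 1.47 and 1.67 rad and angle between sheet's own y axis and vertical between 1.47 and 1.67 rad and z of dish in the frame of stack_top between 0.018 and 0.024 m and angle between dish's own z axis and vertical below 0.1 rad and distance of each of stack_top, stack_low from where it was at the start of the episode below 0.015 m and contact force between dish and sheet above 0.03 N and linear speed of each of dish, sheet, scanner, stack_top below 0.02 m/s); the robot touches nothing.
It fails at once if the scanner touches the labelled dish (contact force between scanner and dish above 0.3 N).
It fails at once if the labelled dish is tipped by more than 0.5 rad (angle between dish's own z axis and vertical above 0.5 rad).
It fails at once if the labelled dish, the sheet or the scanner is dropped (falls free faster than 0.45 m/s, about 10 mm of fall) ((linear speed of dish above 0.45 m/s and contact force between the fingers and dish below 0.02 N) or (linear speed of sheet above 0.45 m/s and contact force between the fingers and sheet below 0.02 N) or (linear speed of scanner above 0.45 m/s and contact force between the fingers and scanner below 0.02 N)).
It fails at once if the amber dish is moved by more than 30 mm (distance of dish_plain from where it was at the start of the episode above 0.03 m).
It also fails if it takes over 72 s, if anything falls off the work surface, if the arm or the gripper's body presses on something with over 40 N, if the wrist force passes 120 N, or if a joint passes its speed limit or range.

ROBOT

A 6-joint arm with a two-finger parallel gripper is mounted at the origin on the work surface. World frame = base frame: x ahead of the robot, y to its left, z up, the work surface at z = 0. Lengths are in mm, angles in rad, forces in N, time in s.
With the tool pointing down it reaches from about 250 to 850 mm from the base axis. Payload 12.5 kg.
Tool frame: the origin (TCP) lies midway between the tips of the shut fingers; the grasp point (between the pads) lies 19 mm behind it; z points along the fingers, y is the direction in which the jaws open and shut (so a half turn about z gives the same grasp; the last joint's range is limited). The gripper opens to 93 mm and grips with 3 to 60 N. Pads are 15 mm wide; open, the fingers measure 128 mm over their backs; the gripper's body (75 mm by 188 mm) begins 65 mm behind the grasp point.
Start: joints at [-1.277, 0.351, 1.652, -0, 1.139, -0.085], TCP at [203.411, -510.987, 197.333] pointing down, gripper open.
Joint ranges: [-2.75, 2.75], [-0.79, 2.1], [0.01, 2.65], [-1.57, 4.71], [0.07, 3.14], [-2.87, 2.87]. Speed limits (rad/s): [2.22, 2.22, 2.79, 3.14, 3.14, 3.14].

INTERFACE

Orientations are given as a unit quaternion [w, x, y, z].
In Python, from plant import bot gives the robot as it stands.
- The arm moves only by the shell command python3 -m jog 'ROWS' [OPENING] [FORCE]. ROWS is text: rows parted by semicolons, each of 6 numbers parted by spaces: the shift along the tool's x, y, z in cm, then the turn, a rotation vector about the tool's x, y, z in degrees. A call has 1 to 12 rows; each row is the pose to reach, as a shift and turn from the pose measured when the call began, along the tool's axes at that moment; what a row does not reach only later rows make up. A row lasts 1/12 s, in which the tool goes at most 41.7 mm and 7.16 degrees, less where a joint would pass 70% of its speed; a pose out of reach is approached as far as the arm can. A call with a gripper value outside its range is refused whole. OPENING is the finger opening in cm, from 0 to 9.3, set as the call begins (- or left out, the last holds). The fingers move at their own pace and stop on an object; FORCE is the grip in N (left out, the last holds). Time passes only in rows, so rows that repeat a pose let the fingers close. It gives the time, the measured TCP pose, the force and the opening at its end, in the units of the state.
- bot.get_state(): the state, without advancing time (a new reading comes with each control period).
- bot.camera(name): name is "scene" or "top" or "wrist"; returns (picture, depth): 384x512x3 uint8, red, green, blue; 384x512 float32, mm along the optical axis (not along the pixel's ray), 0 where there is no reading.
- bot.camera_params(name): a dict with "K" (3x3 intrinsics, pixels), "T" (4x4, takes a point from camera to world coordinates). Camera axes: x right, y up, looking along -z (the intrinsics and any distortion apply to the point x, -y, -z); pixel columns grow to the right and rows downward; lengths in mm; the calibration is good to about 2 mm. A picture is of the moment at which its call begins: read the wrist's pose just before it. camera_params takes no time and is no camera call; for the wrist camera it gives the pose at the moment of the call.
- bot.job_done(): hands the job in, once; it reports no verdict.
The state is a dict: "time": time; "joints": joint angles; "joint_velocities": joint speeds; "effort": joint torques, N m; "tcp_pos": TCP position; "ee_rot": TCP orientation; "wrist_force": force on the tool from outside, world axes, zero at the start; "moment": the same for the moment, N m; "gripper_width": finger opening in mm.
Only numpy, scipy, OpenCV 4.12 (cv2) and the standard library are available. Lean on these libraries where they do the work, as an engineer would, in place of code of your own. Each camera call takes 0.05 s, during which the arm holds its last target. There are 200 camera calls.

## Working session

There is one attempt and no reset: what is moved stays moved. The work goes in short steps, Python scripts to look and compute and a shell command to move; the robot and the scene stay as the last step left them, time stands still between calls to the robot, and variables do not carry over. Pictures are saved under pics/ and viewed, about 8 in all and at most 12, crops included, and the job is handed in when it is done.

```bash
ls; mkdir -p pics
cat > h.py <<'E'
import numpy as np, cv2
from plant import bot
from scipy.spatial.transform import Rotation as R
def ray(P,u,v):
    K,T=np.array(P["K"]),np.array(P["T"])
    d=np.linalg.inv(K)@[u,v,1]; d=np.array([d[0],-d[1],-d[2]])
    return T[:3,3],T[:3,:3]@d
def atz(P,u,v,z):
    o,d=ray(P,u,v); return o+d*(z-o[2])/d[2]
def atd(P,D,u,v):
    o,d=ray(P,u,v); return o+d*D[int(v),int(u)]
def pose():
    s=bot.get_state(); q=s["ee_rot"]; return np.array(s["tcp_pos"]),R.from_quat([q[1],q[2],q[3],q[0]]).as_matrix(),s
def snap(n,f):
    P=bot.camera_params(n); I,D=bot.camera(n); cv2.imwrite("pics/%s.png"%f,I[:,:,::-1]); np.savez(f,I=I,D=D,K=P["K"],T=P["T"]); return P,I,D
E
python3 - <<'E'
from h import *
for n in("scene","top"):
    P,I,D=snap(n,n+"0"); print({k:(v if k not in"KT" else np.round(v,3).tolist()) for k,v in P.items()})
p,r,s=pose();print(p,r.round(3),s)
a=cv2.imread("pics/top0.png")
cv2.imwrite("pics/t0.png",cv2.resize(a,(800,600)))
E
```

```text
pics
{'K': [[492.371, 0.0, 255.532], [0.0, 492.371, 186.813], [0.0, 0.0, 1.0]], 'T': [[-0.762, -0.552, 0.338, 1024.268], [0.648, -0.647, 0.403, 487.015], [-0.004, 0.526, 0.85, 1371.461], [0.0, 0.0, 0.0, 1.0]]}
{'K': [[348.931, 0.0, 253.844], [0.0, 348.931, 187.873], [0.0, 0.0, 1.0]], 'T': [[0.007, 0.998, -0.068, 416.879], [-1.0, 0.007, -0.002, -135.446], [-0.001, 0.068, 0.998, 1019.397], [0.0, 0.0, 0.0, 1.0]]}
[ 203.32563556 -510.6970238   196.87333343] [[ 0.929  0.37  -0.   ]
 [ 0.37  -0.929  0.001]
 [ 0.    -0.001 -1.   ]] {'time': 0.1, 'joints': array([-1.27659611e+00,  3.51185010e-01,  1.65230878e+00,  1.82226537e-06,
        1.13912831e+00, -8.45791037e-02]), 'joint_velocities': array([ 0.00088191,  0.0006368 , -0.00279353, -0.00011791, -0.0007946 ,
        0.00192486]), 'effort': array([-5.58391366e-04, -4.98028743e+01, -2.85705185e+01,  6.99534779e-02,
        2.39251525e-02, -3.71636793e-05]), 'tcp_pos': array([ 203.32563556, -510.6970238 ,  196.87333343]), 'ee_rot': array([-5.11984453e-04,  9.82119262e-01,  1.88259104e-01, -5.30268147e-05]), 'wrist_force': array([-0.78978913,  0.21655592,  0.06188337]), 'moment': array([-0.00436119, -0.0034372 , -0.02796024]), 'gripper_width': 93.30660906673138}
```

View pics/t0.png

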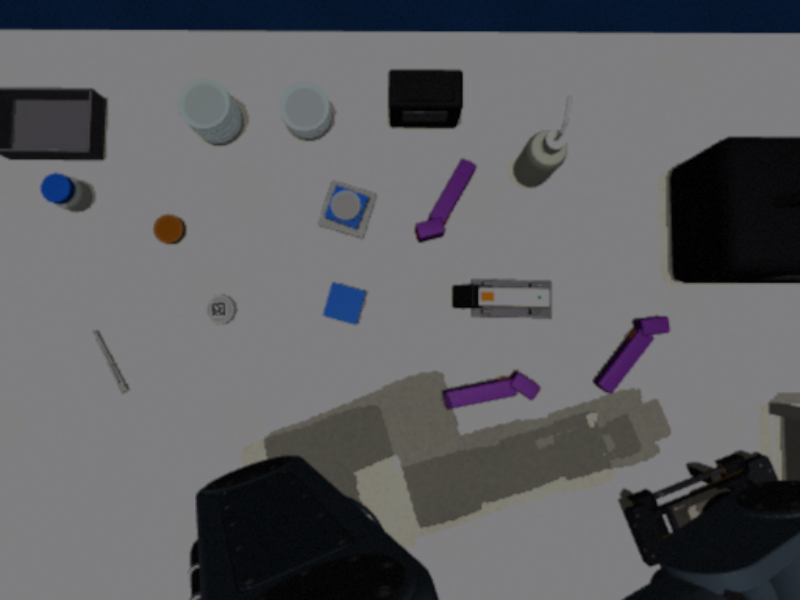

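View pics/scene0.png

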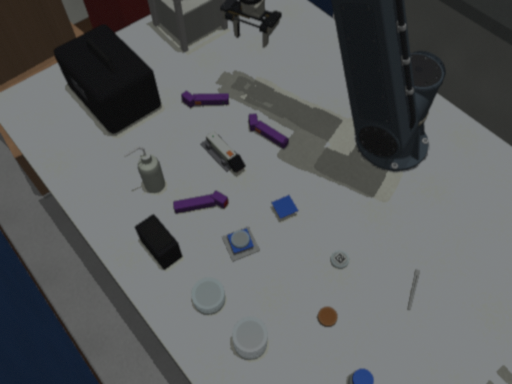

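The top view (800x600 scale) shows the scanner in its rest near (500,298) with its head to the left (+y). The sheet is at (345,303), the stack at (347,206), the labelled dish at (221,309) and the amber dish at (169,229). The scene view shows the same items: scanner (225,150), sheet (285,207), stack (240,240), label (340,260).

Run:
```python
from h import *
t=np.load("top0.npz");s=np.load("scene0.npz")
s2=.64
for n,u,v,z,us in [("bar rear",549,297,52,(207,138)),("bar/head joint",478,297,52,(232,160)),("sheet",345,303,31,(285,207)),("stack",347,206,43,(240,239)),("dish",221,309,16,(340,260)),("amber",169,229,16,(327,317))]:
    u,v=u*s2,v*s2
    o1,d1=ray(t,u,v);o2,d2=ray(s,*us)
    k=np.linalg.lstsq(np.c_[d1,-d2],o2-o1,rcond=None)[0]
    print(n,atz(t,u,v,z).round(1),atd(t,t["D"],u,v).round(1),"tri",(o1+d1*k[0]).round(1),(o2+d2*k[1]).round(1))
```

```text
bar rear [ 478.8 -404.7   52. ] [ 478.9 -405.5   49. ] tri [ 481.3 -415.8   12.1] [ 482.6 -417.3   12.6]
bar/head joint [ 477.9 -278.6   52. ] [ 477.9 -278.7   51.2] tri [ 479.6 -282.7   23.9] [ 479.5 -282.6   23.9]
sheet [466.6 -40.3  31. ] [466.7 -40.   28.2] tri [467.1 -39.2  19.8] [464.2 -36.4  19.9]
stack [642.3 -42.7  43. ] [642.6 -42.5  41.6] tri [645.9 -41.1  27.1] [644.6 -39.7  26.9]
dish [454.6 189.4  16. ] [454.6 189.4  16.1] tri [455.3 195.3  -2. ] [452.4 197.8  -1.3]
amber [602.8 290.5  16. ] [602.9 290.7  15.7] tri [605.3 296.2   2.7] [605.3 296.2   2.7]
```

```bash
cat >> h.py <<'E'
def go(x,y,z,yaw=90):
    p,r,s=pose(); a=np.radians(yaw)
    G=np.array([[np.cos(a),np.sin(a),0],[np.sin(a),-np.cos(a),0],[0,0,-1]])
    print("t",round(s["time"],2),"p",p.round(1),"w",round(s["gripper_width"],1),"F",s["wrist_force"].round(1),"row",((r.T@(np.array([x,y,z])-p))/10).round(2),np.degrees(R.from_matrix(r.T@G).as_rotvec()).round(1))
E
python3 -m jog '32 -6.1 5 0 0 -68.3;32 -6.1 5 0 0 -68.3;32 -6.1 5 0 0 -68.3;32 -6.1 5 0 0 -68.3;32 -6.1 5 0 0 -68.3;32 -6.1 5 0 0 -68.3;32 -6.1 5 0 0 -68.3;32 -6.1 5 0 0 -68.3;32 -6.1 5 0 0 -68.3;32 -6.1 5 0 0 -68.3;32 -6.1 5 0 0 -68.3;32 -6.1 5 0 0 -68.3' 9.3 25
python3 - <<'E'
from h import *
P,I,D=snap("wrist","w1"); print(np.round(P["T"],3),np.round(P["K"],1)); go(478,-336,19)
E
```

```text
time: 1.1
tcp_pos: [477.9, -335.5, 146.7]
ee_rot: [-0.001, 0.708, 0.706, 0.0]
wrist_force: [-0.2, -0.5, -0.3]
gripper_width: 93.0
[[ 1.00000e+00  1.00000e-03  1.00000e-03  4.77976e+02]
 [-1.00000e-03  9.70000e-01  2.43000e-01 -2.69472e+02]
 [-0.00000e+00 -2.43000e-01  9.70000e-01  3.33602e+02]
 [ 0.00000e+00  0.00000e+00  0.00000e+00  1.00000e+00]] [[295.4   0.  252. ]
 [  0.  295.4 185.2]
 [  0.    0.    1. ]]
t 1.15 p [ 477.8 -335.7  146.8] w 92.8 F [ 0.3  0.6 -0.1] row [-0.04  0.03 12.78] [-0.  -0.1 -0.2]
```

View pics/w1.png

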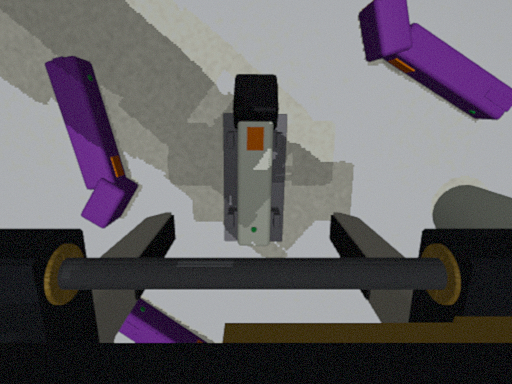

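The wrist view shows the scanner vertical in the picture, with its head up: bar edges at u 237 to 273 at the front and 240 to 270 at the rear, front joint at v 122, rear end at v 244.

Run:
```python
from h import *
w=np.load("w1.npz")
for n,u,v,z in [("jointL",237,122,52),("jointR",274,122,52),("rearL",240,243,52),("rearR",271,243,52),("plateFL",224,114,6),("plateFR",287,114,6),("plateRL",224,241,6),("plateRR",283,241,6)]:
    print(n,atz(w,u,v,z).round(1),atd(w,w["D"],u,v).round(1))
```

```text
jointL [ 463.9 -279.1   52. ] [ 463.7 -279.3   47.7]
jointR [ 498.4 -279.2   52. ] [ 498.6 -279.2   49.8]
rearL [ 465.3 -401.4   52. ] [ 465.3 -401.9   50.9]
rearR [ 497.4 -401.5   52. ] [ 501.  -426.2   -0.8]
plateFL [ 447.7 -272.2    6. ] [ 447.6 -272.2    4.9]
plateFR [ 515.6 -272.3    6. ] [ 515.7 -272.3    5.4]
plateRL [ 444.1 -420.4    6. ] [ 443.5 -423.1   -0. ]
plateRR [ 514.9 -420.4    6. ] [ 515.7 -423.7   -1.1]
```

```bash
python3 -m jog '0 0.3 3 0 0 0;0 0.3 6 0 0 0;0 0.3 9 0 0 0;0 0.3 11 0 0 0;0 0.3 12.2 0 0 0;0 0.3 12.8 0 0 0;0 0.3 12.8 0 0 0;0 0.3 12.8 0 0 0' 
python3 -m jog '0 0 0 0 0 0;0 0 0 0 0 0;0 0 0 0 0 0;0 0 0 0 0 0;0 0 0 0 0 0;0 0 0 0 0 0;0 0 0 0 0 0;0 0 0 0 0 0;0 0 0 0 0 0' 0 25
python3 -c "
from h import *
go(481,-336,19)"
```

```text
time: 1.82
tcp_pos: [481.1, -336.1, 19.8]
ee_rot: [0.0, 0.708, 0.706, 0.0]
wrist_force: [1.0, 0.4, -0.2]
gripper_width: 93.0
time: 2.57
tcp_pos: [481.1, -336.1, 19.7]
ee_rot: [-0.0, 0.708, 0.706, 0.0]
wrist_force: [0.5, 1.4, -0.5]
gripper_width: 37.4
t 2.57 p [ 481.1 -336.1   19.7] w 37.4 F [ 0.5  1.4 -0.5] row [ 0.01 -0.01  0.07] [ 0.  -0.  -0.2]
```

```bash
python3 -m jog '0 0 0 0 0 0;0 0 0 0 0 0;0 0 0 0 0 0;0 0 0 0 0 0' 
python3 -m jog '0 0 -0.5 0 0 0;0 0 -1 0 0 0;0 0 -2 0 0 0;0 0 -4 0 0 0;0 0 -6 0 0 0;0 0 -7.5 0 0 0;0 0 -8 0 0 0;0 0 -8 0 0 0'
python3 - <<'E'
from h import *
snap("wrist","w2")
go(454.6,39,77)
E
```

```text
time: 2.9
tcp_pos: [481.0, -336.1, 19.7]
ee_rot: [-0.0, 0.709, 0.706, 0.0]
wrist_force: [-1.4, -1.6, 0.3]
gripper_width: 33.8
time: 3.57
tcp_pos: [481.7, -336.6, 101.5]
ee_rot: [0.001, 0.709, 0.706, 0.0]
wrist_force: [0.2, -0.8, -1.8]
gripper_width: 34.1
t 3.62 p [ 481.1 -336.2  100.1] w 33.9 F [-0.4  0.7 -1.5] row [37.51 -2.8   2.31] [ 0.1  0.  -0.2]
```

View pics/w2.png

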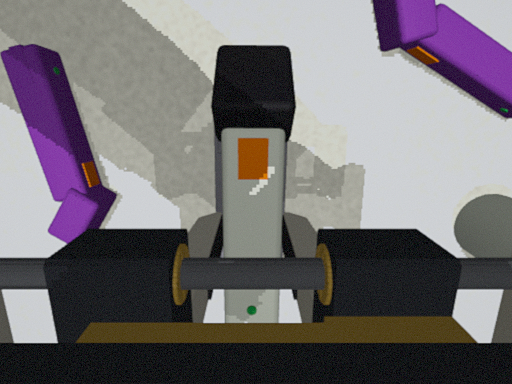

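```bash
python3 -m jog '1 0 0 0 0 0;3 -0.2 0 0 0 0;6 -0.6 0 0 0 0;10 -1 0 0 0 0;14 -1.4 0 0 0 0;18 -1.8 0 0 0 0;22 -2.2 0 0 0 0;26 -2.6 0 0 0 0;30 -2.8 0 0 0 0;32.5 -2.8 0 0 0 0;34 -2.8 0 0 0 0;34 -2.8 0 0 0 0'
python3 - <<'E'
from h import *
w=np.load("w2.npz")
for u,v in [(222,129),(285,129),(253,129)]: print(atz(w,u,v,132.5).round(1),atd(w,w["D"],u,v+3).round(1))
snap("wrist","w3")
go(454.6,39,77)
E
```

```text
time: 4.62
tcp_pos: [453.3, 6.7, 99.3]
ee_rot: [-0.0, 0.707, 0.707, -0.0]
wrist_force: [0.5, -0.8, -2.6]
gripper_width: 33.6
[ 466.1 -279.3  132.5] [ 465.7 -281.1  129.2]
[ 498.8 -279.4  132.5] [ 498.9 -281.   131.5]
[ 482.2 -279.4  132.5] [ 482.2 -280.9  133.2]
t 4.67 p [453.6   5.3  99.4] w 33.7 F [-0.1  0.2 -1.4] row [3.37 0.1  2.24] [-0.  -0.  -0.1]
```

View pics/w3.png

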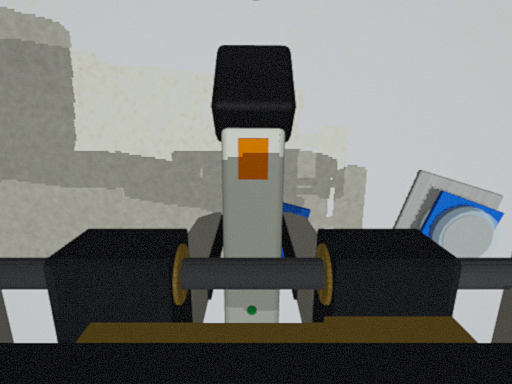

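The scanner is held straight. The head hides the label in this view, with only a dark edge at (255,0). I'll refine the dish and the sheet from the earlier top and scene pictures.

Run:
```python
from h import *
t=np.load("top0.npz");s=np.load("scene0.npz")
print("scene dish",atz(s,340,260,16).round(1),"stack",atz(s,240,239,43).round(1),"sheet",atz(s,285,207,31).round(1),atd(s,s["D"],340,260).round(1))
# dish by depth: points 8..25 above table around the spot
def pts(c,uv,z0,z1,r):
    K,T,D=c["K"],c["T"],c["D"]; v,u=np.mgrid[uv[1]-r:uv[1]+r,uv[0]-r:uv[0]+r]
    q=np.array([atd(c,D,a,b) for a,b in zip(u.ravel(),v.ravel())]); return q[(q[:,2]>z0)&(q[:,2]<z1)]
for n,uv,a,b,r in [("dish",(141,198),12,20,22),("sheet",(221,194),22,36,22),("stacktop",(222,131),36,48,22),("amber",(108,146),11,20,22)]:
    q=pts(t,uv,a,b,r); (c,wh,ang)=cv2.minAreaRect(q[:,:2].astype(np.float32)); print(n,len(q),q.mean(0).round(1),np.round(c,1),np.round(wh,1),round(ang,1))
go(454.6,39,77)
a=t["I"][170:225,110:250,::-1]; b=s["I"][225:295,290:390,::-1]
o=np.zeros((600,800,3),np.uint8); o[:275,:700]=cv2.resize(a,None,fx=5,fy=5,interpolation=2); o[276:556,:400]=cv2.resize(b,None,fx=4,fy=4,interpolation=2); cv2.imwrite("pics/c.png",o)
```

```text
scene dish [459.6 201.4  16. ] stack [649.1 -33.4  43. ] sheet [468.8 -32.1  31. ] [461.8 202.5  21.3]
dish 262 [455.7 195.1  15. ] [456.9 195. ] [52. 53.] 0.1
sheet 508 [468.2 -36.9  29.8] [468.3 -36.9] [64.  63.8] 75.1
stacktop 291 [646.9 -37.5  41.6] [647.1 -37.3] [53.1 52.9] 19.3
amber 271 [605.8 295.1  14.5] [606.3 294.6] [50.4 54.5] 0.3
t 4.67 p [453.6   5.3  99.4] w 33.7 F [-0.1  0.2 -1.4] row [3.37 0.1  2.24] [-0.  -0.  -0.1]
```

View pics/c.png

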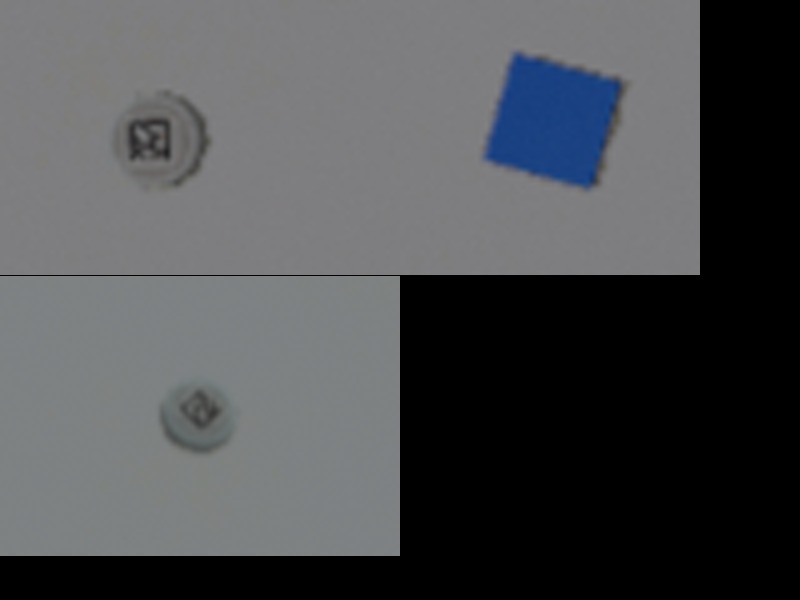

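Label centre is at crop (149,140) in the top view and (199,134) in the scene view. That puts the dish near (456.5,195) and the sheet near (468,-37), turned about 15 degrees.

```bash
python3 -m jog '1 0.1 0.5 0 0 0;2 0.2 1 0 0 0;3 0.3 1.6 0 0 0;3.8 0.3 2.1 0 0 0;4.1 0.3 2.3 0 0 0;4.1 0.3 2.3 0 0 0;4.1 0.3 2.3 0 0 0;4.1 0.3 2.3 0 0 0'
python3 - <<'E'
from h import *
go(456.5,46.5,76)
P,I,D=snap("scene","s2"); snap("top","t2")
a=I[200:320,230:390,::-1]; cv2.imwrite("pics/s2c.png",cv2.resize(a,(800,600),interpolation=2))
E
```

```text
time: 5.33
tcp_pos: [456.7, 46.0, 76.5]
ee_rot: [-0.0, 0.708, 0.707, -0.0]
wrist_force: [0.4, -0.8, -1.4]
gripper_width: 33.9
t 5.33 p [456.7  46.   76.5] w 33.9 F [ 0.4 -0.8 -1.4] row [ 0.05 -0.02  0.05] [-0.  -0.  -0.1]
```

View pics/s2c.png

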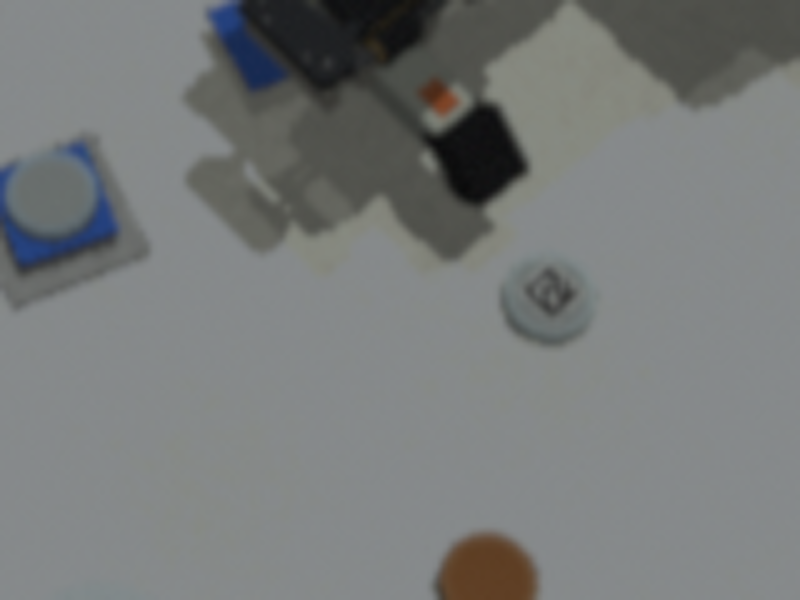

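The head (480,155 in the crop) points at the label (551,291), clear of it. Holding.

```bash
for i in 1 2 3; do python3 -m jog '0 0 0 0 0 0;0 0 0 0 0 0;0 0 0 0 0 0;0 0 0 0 0 0;0 0 0 0 0 0;0 0 0 0 0 0;0 0 0 0 0 0;0 0 0 0 0 0;0 0 0 0 0 0;0 0 0 0 0 0;0 0 0 0 0 0;0 0 0 0 0 0' | head -2; done
python3 - <<'E'
from h import *
t=np.load("t2.npz")
# head/bar points in top view above z 90..125
v,u=np.mgrid[150:240,120:260]; q=np.array([atd(t,t["D"],a,b) for a,b in zip(u.ravel(),v.ravel())])
m=(q[:,2]>60)&(q[:,2]<118)&(q[:,1]>60); q=q[m]
for y in range(90,165,8):
    k=q[(q[:,1]>=y)&(q[:,1]<y+8)]
    if len(k): print(y,len(k),k[:,0].min().round(),k[:,0].max().round(),k[:,2].mean().round(1))
go(481,-336,100)
E
```

```text
time: 6.43
tcp_pos: [456.8, 46.0, 76.6]
time: 7.43
tcp_pos: [456.7, 46.0, 76.6]
time: 8.43
tcp_pos: [456.8, 46.0, 76.6]
t 8.43 p [456.8  46.   76.6] w 33.7 F [-1.  -0.8 -2.2] row [-38.2    2.49  -2.34] [-0.  -0.  -0.1]
```

Run:
```python
from h import *
t=np.load("s2.npz")
for n,u,v in [("tipL",523,165),("tipR",478,200),("headrearR",437,143),("headrearL",492,108),("headmid",480,150),("mid top",465,125),("orange",440,97),("dish top",545,292)]:
    print(n,atd(t,t["D"],230+u/5,200+v/5).round(1))
```

```text
tipL [440.7 146.9  86.9]
tipR [476.1 145.8  86.4]
headrearR [476.8 109.9 105.7]
headrearL [439.8 116.2 112.1]
headmid [461.5 129.3 106.3]
mid top [461.5 115.4 117.1]
orange [456.8  91.1 110.6]
dish top [457.2 195.4  13.5]
```

Depth confirms the head: tips at y about 146, centred at x 458, against the label at (457,195). Now back to the rest.

```bash
python3 -m jog '-0.5 0 -0.8 0 0 0;-2 0.1 -1.8 0 0 0;-4.5 0.3 -2.3 0 0 0;-8 0.6 -2.3 0 0 0;-12 0.9 -2.3 0 0 0;-16 1.2 -2.3 0 0 0;-20 1.5 -2.3 0 0 0;-24 1.8 -2.3 0 0 0;-28 2.1 -2.3 0 0 0;-32 2.4 -2.3 0 0 0;-35 2.5 -2.3 0 0 0;-37 2.5 -2.3 0 0 0' 
python3 -c "
from h import *
go(481,-336.2,19.9)"
```

```text
time: 9.43
tcp_pos: [480.8, -327.6, 100.2]
ee_rot: [0.001, 0.708, 0.706, -0.0]
wrist_force: [-0.1, -0.9, -1.9]
gripper_width: 33.7
t 9.43 p [ 480.8 -327.6  100.2] w 33.7 F [-0.1 -0.9 -1.9] row [-0.85  0.02  8.03] [ 0.   0.1 -0.2]
```

```bash
python3 -m jog '-0.85 0 0 0 0 0;-0.85 0 1 0 0 0;-0.85 0 3 0 0 0;-0.85 0 5 0 0 0;-0.85 0 6.5 0 0 0;-0.85 0 7.2 0 0 0;-0.85 0 7.6 0 0 0;-0.85 0 7.9 0 0 0;-0.85 0 8 0 0 0;-0.85 0 8 0 0 0;-0.85 0 8 0 0 0' 
python3 -c "
from h import *
go(481,-336.2,19.9)"
```

```text
time: 10.35
tcp_pos: [481.2, -336.3, 20.9]
ee_rot: [0.001, 0.708, 0.706, -0.0]
wrist_force: [-0.1, -0.7, -2.8]
gripper_width: 33.8
t 10.35 p [ 481.2 -336.3   20.9] w 33.8 F [-0.1 -0.7 -2.8] row [ 0.01 -0.02  0.1 ] [ 0.1  0.1 -0.2]
```

```bash
python3 -m jog '0 0 0.1 0 0 0;0 0 0.12 0 0 0;0 0 0.12 0 0 0'; python3 -m jog '0 0 0 0 0 0;0 0 0 0 0 0;0 0 0 0 0 0;0 0 0 0 0 0;0 0 0 0 0 0;0 0 0 0 0 0;0 0 0 0 0 0;0 0 0 0 0 0' 9.3
python3 -m jog '0 0 -2 0 0 0;0 0 -5 0 0 0;0 0 -9 0 0 0;0 0 -12.7 0 0 0;0 0 -12.7 0 0 0;0 0 -12.7 0 0 0'
python3 - <<'E'
from h import *
snap("wrist","w4")
go(468,-37,150,90); go(468,-37,150,75)
E
```

```text
time: 10.6
tcp_pos: [481.2, -336.4, 19.9]
ee_rot: [0.001, 0.708, 0.706, -0.0]
wrist_force: [0.5, 0.8, -1.5]
gripper_width: 33.8
time: 11.27
tcp_pos: [481.2, -336.4, 19.9]
ee_rot: [0.001, 0.708, 0.706, -0.0]
wrist_force: [-0.5, -0.1, 0.6]
gripper_width: 82.6
time: 11.77
tcp_pos: [481.8, -336.8, 148.9]
ee_rot: [0.003, 0.708, 0.706, 0.0]
wrist_force: [-0.5, 0.7, -0.5]
gripper_width: 92.8
t 11.82 p [ 481.  -336.2  147. ] w 92.8 F [ 0.2 -0.1 -1.5] row [29.91 -1.4  -0.37] [ 0.1  0.1 -0.2]
t 11.82 p [ 481.  -336.2  147. ] w 92.8 F [ 0.2 -0.1 -1.5] row [29.91 -1.4  -0.37] [ 0.1  0.1 14.8]
```

View pics/w4.png

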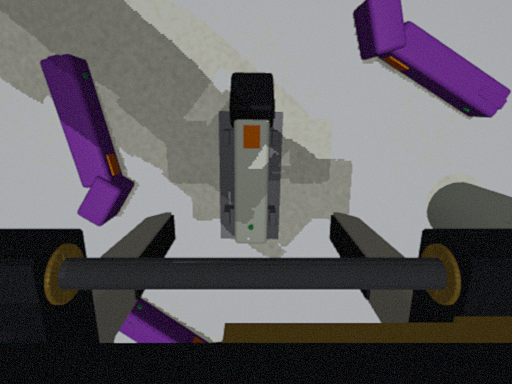

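The scanner is home: bar u 235 to 270, rear end at v 243, the same as at the start. Next, the sheet.

```bash
python3 -m jog '2 0 0 0 0 2;5 -0.3 0 0 0 5;9 -0.5 0 0 0 8;13 -0.6 0 0 0 11;17 -0.8 0 0 0 14.8;21 -1 0 0 0 14.8;25 -1.2 0 0 0 14.8;28 -1.4 0 0 0 14.8;29.9 -1.4 0 0 0 14.8;29.9 -1.4 0 0 0 14.8;29.9 -1.4 0 0 0 14.8' 9.3 12
python3 - <<'E'
from h import *
P,I,D=snap("wrist","w5"); T=np.array(P["T"])
v,u=np.mgrid[60:245,150:350]; q=np.array([atd(P,D,a,b) for a,b in zip(u.ravel(),v.ravel())])
hsv=cv2.cvtColor(I,cv2.COLOR_RGB2HSV)[v.ravel(),u.ravel()]
m=(hsv[:,0]>100)&(hsv[:,0]<125)&(hsv[:,1]>150)&(q[:,2]>15)&(q[:,2]<45); print(m.sum(),np.median(q[m,2]))
print(cv2.minAreaRect(q[m,:2].astype(np.float32)))
go(468,-37,16.5,75)
E
```

```text
time: 12.73
tcp_pos: [467.4, -36.6, 145.2]
ee_rot: [0.001, 0.793, 0.61, -0.001]
wrist_force: [-0.3, -0.8, -1.6]
gripper_width: 93.1
3464 30.49554742320683
((467.779052734375, -37.138851165771484), (62.57160568237305, 62.9953727722168), 74.54505157470703)
t 12.78 p [467.6 -37.3 145.4] w 92.8 F [-1.  -0.4 -0.5] row [ 0.07  0.02 12.89] [0.1 0.1 0. ]
```

View pics/w5.png

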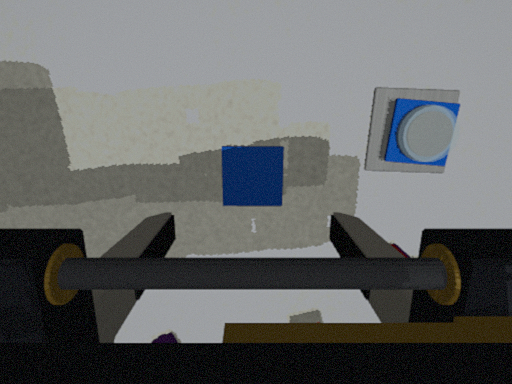

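The sheet is at (252,176), square to the jaws and centred at (467.8,-37.1). The stack's dish is at (427,134). Descending to grip.

```bash
python3 -m jog '0 0 3 0 0 0;0 0 6 0 0 0;0 0 9 0 0 0;0 0 11 0 0 0;0 0 12.3 0 0 0;0 0 12.9 0 0 0;0 0 12.9 0 0 0;0 0 12.9 0 0 0'
python3 -m jog '0 0 0 0 0 0;0 0 0 0 0 0;0 0 0 0 0 0;0 0 0 0 0 0;0 0 0 0 0 0;0 0 0 0 0 0;0 0 0 0 0 0;0 0 0 0 0 0;0 0 0 0 0 0;0 0 0 0 0 0' 5.5 12
python3 - <<'E'
from h import *
w=np.load("w5.npz")
v,u=np.mgrid[95:175,380:475]; q=np.array([atd(w,w["D"],a,b) for a,b in zip(u.ravel(),v.ravel())])
m=(q[:,2]>36)&(q[:,2]<50); k=q[m]; print(m.sum(),k.mean(0),np.median(k[:,2]),cv2.minEnclosingCircle(k[:,:2].astype(np.float32)),atz(w,427,134,43))
go(647,-37.5,100,75)
E
```

```text
time: 13.45
tcp_pos: [467.8, -38.3, 16.6]
ee_rot: [0.001, 0.793, 0.609, -0.0]
wrist_force: [-0.3, -0.8, 0.6]
gripper_width: 92.7
time: 14.28
tcp_pos: [467.8, -38.3, 16.5]
ee_rot: [0.001, 0.793, 0.609, -0.001]
wrist_force: [-0.2, 0.5, 0.7]
gripper_width: 55.2
2655 [645.64489344 -37.2252333   42.33997261] 42.52135790899666 ((646.6521606445312, -38.456634521484375), 27.827362060546875) [642.58922286 -36.89079249  43.        ]
t 14.28 p [467.8 -38.3  16.5] w 55.2 F [-0.2  0.5  0.7] row [ 4.7  17.3  -8.34] [ 0.   0.1 -0. ]
```

Fingers closed to 55 mm, below the sheet's 64, so something is off. I'll look.

Run:
```python
from h import *
P,I,D=snap("wrist","w6"); P2,J,E=snap("scene","s6")
o=np.zeros((600,800,3),np.uint8)
o[:300,:400]=cv2.resize(I[60:360,56:456,::-1],(400,300)); o[:300,400:]=cv2.resize(J[160:250,235:355,::-1],(400,300),interpolation=2)
o[300:,:]=cv2.resize(I[130:280,156:356,::-1],(400,300)).repeat(2,1)
cv2.imwrite("pics/c6.png",o)
v,u=np.mgrid[60:245,110:400]; q=np.array([atd(P,D,a,b) for a,b in zip(u.ravel(),v.ravel())])
hsv=cv2.cvtColor(I,cv2.COLOR_RGB2HSV)[v.ravel(),u.ravel()]
m=(hsv[:,0]>100)&(hsv[:,0]<125)&(hsv[:,1]>150)&(q[:,2]>5)&(q[:,2]<60); print(m.sum(),np.median(q[m],0),q[m].min(0),q[m].max(0))
print(cv2.minAreaRect(q[m,:2].astype(np.float32)))
```

```text
7556 [470.03338139 -28.23261923  30.4575827 ] [435.71871701 -61.0985228   28.14474849] [505.52472522   1.2674201   58.67577616]
((469.4214782714844, -30.090015411376953), (49.200172424316406, 63.151023864746094), 74.835693359375)
```

View pics/c6.png

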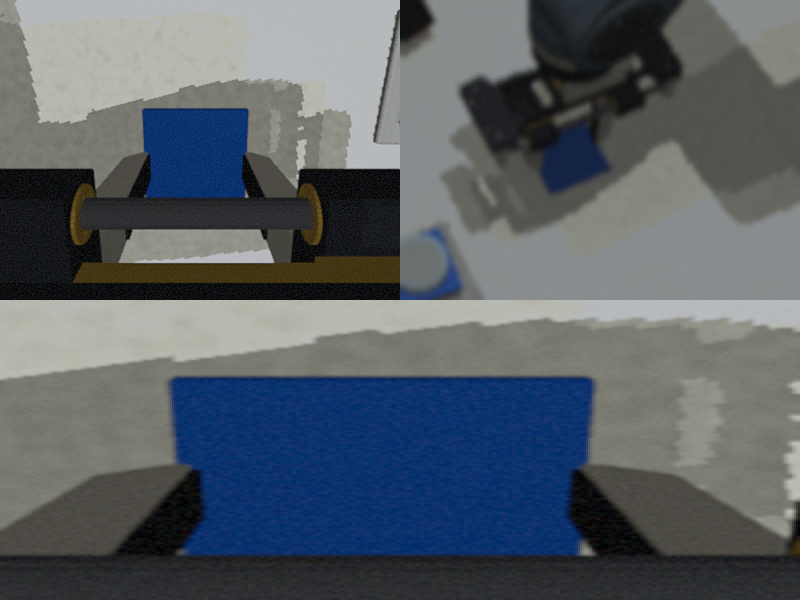

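In the crop the fingertips (200,490 and 570,490) occlude the sheet's edges, so they hang above it. The tips apparently retract when the jaws are open. I'll measure them by depth.

Run:
```python
from h import *
for f,rng in (("w6",range(185,212,3)),("w5",range(140,180,4)),("w2",range(196,222,3))):
    w=np.load(f+".npz"); T=w["T"]
    print(f,"camz",T[2,3].round(1))
    for v in (215,222,230,238,246):
        print(v,[tuple(atd(w,w["D"],u,v)[[0,2]].round().astype(int)) for u in rng])
```

```text
w6 camz 203.2
215 [(np.int64(419), np.int64(0)), (np.int64(434), np.int64(42)), (np.int64(436), np.int64(43)), (np.int64(438), np.int64(42)), (np.int64(440), np.int64(43)), (np.int64(441), np.int64(43)), (np.int64(442), np.int64(40)), (np.int64(443), np.int64(38)), (np.int64(443), np.int64(30))]
222 [(np.int64(435), np.int64(53)), (np.int64(436), np.int64(53)), (np.int64(438), np.int64(53)), (np.int64(440), np.int64(53)), (np.int64(441), np.int64(53)), (np.int64(441), np.int64(48)), (np.int64(443), np.int64(48)), (np.int64(442), np.int64(40)), (np.int64(442), np.int64(32))]
230 [(np.int64(437), np.int64(65)), (np.int64(439), np.int64(65)), (np.int64(440), np.int64(65)), (np.int64(441), np.int64(63)), (np.int64(442), np.int64(60)), (np.int64(443), np.int64(58)), (np.int64(442), np.int64(51)), (np.int64(441), np.int64(40)), (np.int64(440), np.int64(31))]
238 [(np.int64(439), np.int64(73)), (np.int64(441), np.int64(74)), (np.int64(442), np.int64(73)), (np.int64(442), np.int64(71)), (np.int64(443), np.int64(68)), (np.int64(442), np.int64(60)), (np.int64(441), np.int64(52)), (np.int64(440
[... 2729 characters left out ...]
), np.int64(149)), (np.int64(462), np.int64(150)), (np.int64(463), np.int64(145)), (np.int64(465), np.int64(146))]
238 [(np.int64(455), np.int64(159)), (np.int64(456), np.int64(158)), (np.int64(458), np.int64(159)), (np.int64(459), np.int64(159)), (np.int64(461), np.int64(159)), (np.int64(462), np.int64(160)), (np.int64(463), np.int64(158)), (np.int64(464), np.int64(155)), (np.int64(465), np.int64(146))]
246 [(np.int64(457), np.int64(168)), (np.int64(458), np.int64(167)), (np.int64(459), np.int64(168)), (np.int64(461), np.int64(167)), (np.int64(462), np.int64(167)), (np.int64(463), np.int64(167)), (np.int64(464), np.int64(164)), (np.int64(465), np.int64(159)), (np.int64(465), np.int64(147))]
```

The tips sit about 15 to 20 mm above the TCP when open, because the fingers swing on an arc. I need to go about 13 mm lower.

```bash
python3 -m jog '0 0 0 0 0 0;0 0 0 0 0 0;0 0 0 0 0 0;0 0 0 0 0 0;0 0 0 0 0 0;0 0 0 0 0 0;0 0 0 0 0 0;0 0 0 0 0 0' 9.3 12
python3 -m jog '0 0 0.3 0 0 0;0 0 0.6 0 0 0;0 0 1 0 0 0;0 0 1.35 0 0 0;0 0 1.35 0 0 0;0 0 1.35 0 0 0'
python3 -m jog '0 0 0 0 0 0;0 0 0 0 0 0;0 0 0 0 0 0;0 0 0 0 0 0;0 0 0 0 0 0;0 0 0 0 0 0;0 0 0 0 0 0;0 0 0 0 0 0;0 0 0 0 0 0;0 0 0 0 0 0' 5.5 12
python3 - <<'E'
from h import *
P,I,D=snap("wrist","w7")
go(647,-37.5,100,75)
for v in (215,222,230,238): print(v,[tuple(atd(P,D,u,v)[[0,2]].round().astype(int).tolist()) for u in range(170,212,3)])
E
```

```text
time: 15.05
tcp_pos: [467.7, -38.3, 16.5]
ee_rot: [0.001, 0.793, 0.609, -0.001]
wrist_force: [0.3, 0.6, -0.2]
gripper_width: 92.5
time: 15.55
tcp_pos: [467.6, -38.2, 2.7]
ee_rot: [0.001, 0.793, 0.609, -0.001]
wrist_force: [-0.1, -0.3, 0.1]
gripper_width: 92.6
time: 16.38
tcp_pos: [467.6, -38.3, 2.8]
ee_rot: [0.001, 0.793, 0.609, -0.001]
wrist_force: [-0.2, -0.3, 2.8]
gripper_width: 63.7
t 16.43 p [467.6 -38.3   2.8] w 63.6 F [-1.2 -0.1  2.7] row [ 4.7  17.31 -9.72] [ 0.   0.1 -0. ]
215 [(413, -1), (416, 0), (417, 0), (419, 0), (431, 29), (433, 29), (434, 29), (436, 29), (438, 30), (440, 30), (441, 30), (443, 30), (445, 31), (446, 31)]
222 [(427, 39), (429, 39), (430, 39), (432, 39), (433, 39), (435, 39), (436, 39), (437, 38), (438, 35), (438, 30), (440, 30), (442, 30), (443, 30), (445, 30)]
230 [(430, 51), (431, 51), (433, 50), (434, 51), (436, 51), (437, 50), (437, 47), (439, 46), (438, 40), (437, 32), (438, 29), (441, 31), (442, 31), (444, 31)]
238 [(432, 60), (434, 60), (435, 60), (437, 60), (438, 60), (438, 57), (438, 54), (438, 48), (437, 40), (436, 32), (437, 29), (439, 30), (441, 31), (442, 30)]
```

```bash
python3 -m jog '0 0 -0.5 0 0 0;0 0 -1.5 0 0 0;0 0 -3.5 0 0 0;0 0 -6 0 0 0;0.5 2 -8 0 0 0;1.2 5 -8.5 0 0 0;2.2 8.5 -8.5 0 0 0;3.2 12 -8.5 0 0 0;4.2 15 -8.5 0 0 0;4.6 16.9 -8.5 0 0 0;4.6 17.2 -8.5 0 0 0;4.6 17.2 -8.5 0 0 0'
python3 - <<'E'
from h import *
P,I,D=snap("wrist","w8")
go(645.8,-38.7,19.8,75)
v,u=np.mgrid[60:245,110:400]; q=np.array([atd(P,D,a,b) for a,b in zip(u.ravel(),v.ravel())])
hsv=cv2.cvtColor(I,cv2.COLOR_RGB2HSV)[v.ravel(),u.ravel()]
b=(hsv[:,0]>100)&(hsv[:,0]<125)&(hsv[:,1]>150); m=b&(q[:,2]>85)&(q[:,2]<140); print(m.sum(),np.median(q[m],0))
p,r,s=pose(); k=(q[m]-p)@r; print("sheet tool frame",k.min(0),k.max(0)); A=np.c_[k[:,:2],np.ones(len(k))]; print("tilt",np.linalg.lstsq(A,k[:,2],rcond=None)[0])
P,J,E=snap("top","t8")
v,u=np.mgrid[105:160,195:250]; q=np.array([atd(P,E,a,b) for a,b in zip(u.ravel(),v.ravel())]); print(np.median(q,0))
E
```

```text
time: 17.43
tcp_pos: [645.8, -38.3, 88.0]
ee_rot: [0.001, 0.793, 0.609, -0.001]
wrist_force: [-1.6, 0.2, -0.6]
gripper_width: 63.5
t 17.48 p [644.9 -38.2  87.8] w 63.6 F [ 0.3 -0.3 -0.7] row [-0.01  0.11  6.8 ] [-0.   0.1 -0. ]
7993 [649.13758538 -26.05137189 115.52994386]
sheet tool frame [ -9.76976008 -32.04930677 -52.08296064] [ 33.17409463  33.31515779 -23.89392176]
tilt [ 5.02365000e-03 -1.06835491e-03 -2.78114756e+01]
[570.89870165 -76.1267795  467.38591921]
```

View pics/w8.png

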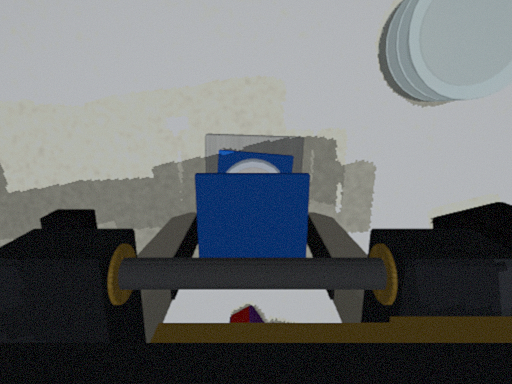

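The sheet is held level, front edge at v 173. Behind it show the lower sheet and the dish's front arc, apex (253,159), which gives a check on the stack centre.

Run:
```python
from h import *
w=np.load("w8.npz"); a=np.radians(75); tx=np.array([np.cos(a),np.sin(a),0])
print(atz(w,253,159,43)-27.5*tx, atd(w,w["D"],253,165), [atz(w,u,v,27).round(1) for u,v in((218,150),(294,156))])
g=[]
for v in range(155,172):
    for u in range(200,310):
        q=atd(w,w["D"],u,v)
        if 39<q[2]<48: g.append(q)
g=np.array(g); k=(g-[646,-37.5,0])@np.c_[tx,[tx[1],-tx[0],0],[0,0,1]]; print(len(g),k.min(0),k.max(0))
go(645.8,-38.7,19.8,75)
```

```text
[647.19347267 -36.74272603  43.        ] [653.05698026 -14.90259081  42.59458853] [array([627.3,   2.2,  27. ]), array([687.8, -19.1,  27. ])]
368 [ 18.35495711 -17.68461774  39.04491179] [26.72218517 20.32359322 44.64501542]
t 17.53 p [644.5 -38.2  87.9] w 63.4 F [ 0.4  0.  -0.6] row [-0.    0.14  6.81] [-0.   0.1 -0. ]
```

```bash
python3 -m jog '0 0.25 1 0 0 0;0 0.25 3 0 0 0;0 0.25 4.5 0 0 0;0 0.25 5.6 0 0 0;0 0.25 6.2 0 0 0;0 0.25 6.5 0 0 0;0 0.25 6.6 0 0 0;0 0.25 6.6 0 0 0;0 0.25 6.6 0 0 0' 
python3 -c "
from h import *
go(646.8,-38.6,19.8,75)"
```

```text
time: 18.28
tcp_pos: [647.3, -39.0, 22.6]
ee_rot: [0.001, 0.793, 0.609, -0.001]
wrist_force: [0.5, -0.0, -0.1]
gripper_width: 63.9
t 18.28 p [647.3 -39.   22.6] w 63.9 F [ 0.5 -0.  -0.1] row [ 0.03 -0.06  0.28] [ 0.   0.1 -0. ]
```

```bash
python3 -m jog '0 0 0.1 0 0 0;0 0 0.2 0 0 0;0 0 0.2 0 0 0;0 0 0.25 0 0 0;0 0 0.25 0 0 0' 
python3 -c "
from h import *
go(646.8,-38.6,19.8,75)"
```

```text
time: 18.7
tcp_pos: [647.3, -39.0, 20.1]
ee_rot: [0.001, 0.793, 0.609, -0.001]
wrist_force: [-0.5, -0.1, -1.4]
gripper_width: 63.4
t 18.7 p [647.3 -39.   20.1] w 63.4 F [-0.5 -0.1 -1.4] row [ 0.03 -0.06  0.03] [ 0.   0.1 -0. ]
```

```bash
python3 -m jog '0 0 0.05 0 0 0;0 0 0.05 0 0 0;0 0 0.05 0 0 0' | grep -E "pos|force"
python3 -m jog '0 0 0 0 0 0;0 0 0 0 0 0;0 0 0 0 0 0;0 0 0 0 0 0;0 0 0 0 0 0;0 0 0 0 0 0;0 0 0 0 0 0' 9.3 12
python3 -m jog '0 0 -1 0 0 0;0 0 -4 0 0 0;0 0 -8 0 0 0;0 0 -12 0 0 0;0 0 -14 0 0 0;0 0 -14 0 0 0;0 0 -14 0 0 0'
python3 - <<'E'
from h import *
P,I,D=snap("wrist","w9")
v,u=np.mgrid[60:245,110:400]; q=np.array([atd(P,D,a,b) for a,b in zip(u.ravel(),v.ravel())])
hsv=cv2.cvtColor(I,cv2.COLOR_RGB2HSV)[v.ravel(),u.ravel()]
m=(hsv[:,0]>100)&(hsv[:,0]<125)&(hsv[:,1]>150)&(q[:,2]>40)&(q[:,2]<60); print(m.sum(),np.median(q[m],0))
A=np.c_[q[m][:,:2]-[647,-37],np.ones(m.sum())]; print("tilt",np.linalg.lstsq(A,q[m][:,2],rcond=None)[0])
print(cv2.minAreaRect(q[m,:2].astype(np.float32)))
go(456.5,195,150,75); go(456.5,195,150,90)
E
```

```text
tcp_pos: [647.3, -39.0, 19.8]
wrist_force: [-1.0, -0.7, 2.4]
time: 19.53
tcp_pos: [647.3, -39.0, 19.8]
ee_rot: [0.001, 0.793, 0.609, -0.001]
wrist_force: [0.3, 0.5, 0.4]
gripper_width: 92.6
time: 20.12
tcp_pos: [647.8, -38.8, 161.4]
ee_rot: [0.002, 0.793, 0.609, 0.0]
wrist_force: [-0.4, 0.6, 0.2]
gripper_width: 92.9
3548 [648.11161224 -36.15117378  47.45100822]
tilt [-1.20373466e-03 -2.11984858e-03  4.74414709e+01]
((647.8181762695312, -37.777862548828125), (63.15699768066406, 62.730899810791016), 75.23235321044922)
t 20.17 p [647.  -38.7 159.7] w 92.4 F [ 0.5 -0.8 -0.4] row [ 17.64 -24.45   0.93] [ 0.   0.1 -0. ]
t 20.17 p [647.  -38.7 159.7] w 92.4 F [ 0.5 -0.8 -0.4] row [ 17.64 -24.45   0.93] [  0.    0.1 -15. ]
```

The sheet lies flat, top at 47.5, centred at (647.8,-37.8). Now the labelled dish.

```bash
python3 -m jog '1 -1.4 0 0 0 -3;3 -4 0 0 0 -8;5 -7 0 0 0 -15;7.5 -10.4 0 0 0 -15;10 -14 0 0 0 -15;12.5 -17.4 0 0 0 -15;15 -20.8 0 0 0 -15;16.8 -23.3 0 0 0 -15;17.6 -24.4 0 0 0 -15;17.6 -24.4 0 0 0 -15;17.6 -24.4 0 0 0 -15;17.6 -24.4 0 0 0 -15' 8 15
python3 - <<'E'
from h import *
P,I,D=snap("wrist","w10")
v,u=np.mgrid[100:245,180:330]; q=np.array([atd(P,D,a,b) for a,b in zip(u.ravel(),v.ravel())])
m=(q[:,2]>10)&(q[:,2]<25); print(m.sum(),np.median(q[m],0),q[m].mean(0),cv2.minEnclosingCircle(q[m,:2].astype(np.float32)))
go(456.5,195,-8,90)
E
```

```text
time: 21.17
tcp_pos: [457.1, 193.8, 158.6]
ee_rot: [0.0, 0.707, 0.707, -0.001]
wrist_force: [0.6, 0.4, 0.2]
gripper_width: 80.1
1778 [455.82254117 195.97618053  15.66645521] [456.17314196 196.07561727  15.63092215] ((456.02777099609375, 195.41427612304688), 27.394407272338867)
t 21.22 p [457.3 193.7 158.8] w 80.0 F [ 0.3 -0.4  0.6] row [ 0.17 -0.07 16.68] [-0.1  0.1 -0.1]
```

View pics/w10.png

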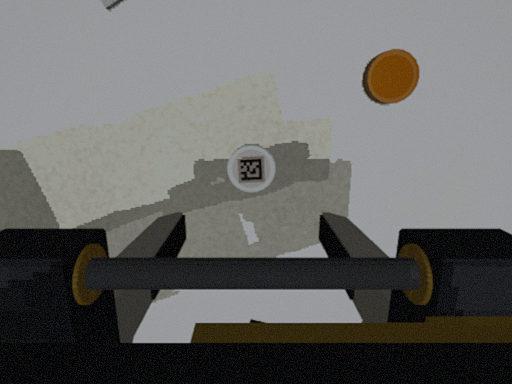

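The dish is at (251,168), centred at (456,195.6), top 15.7, with the amber dish well clear. Descending.

```bash
python3 -m jog '0.2 -0.1 4 0 0 0;0.2 -0.1 8 0 0 0;0.2 -0.1 11 0 0 0;0.2 -0.1 13 0 0 0;0.2 -0.1 14.5 0 0 0;0.2 -0.1 15.3 0 0 0;0.2 -0.1 15.9 0 0 0;0.2 -0.1 16.4 0 0 0;0.2 -0.1 16.8 0 0 0;0.2 -0.1 16.8 0 0 0;0.2 -0.1 16.8 0 0 0'
python3 -m jog '0 0 0 0 0 0;0 0 0 0 0 0;0 0 0 0 0 0;0 0 0 0 0 0;0 0 0 0 0 0;0 0 0 0 0 0;0 0 0 0 0 0;0 0 0 0 0 0;0 0 0 0 0 0' 5 15
python3 - <<'E'
from h import *
P,I,D=snap("wrist","w11")
go(456.1,195.6,-9.8,90)
for v in (185,192,200,207): print(v,[tuple(atd(P,D,u,v)[[0,2]].round().astype(int).tolist()) for u in range(172,218,3)])
E
```

```text
time: 22.13
tcp_pos: [456.5, 195.3, -8.9]
ee_rot: [0.001, 0.708, 0.707, -0.001]
wrist_force: [0.1, 0.1, 0.1]
gripper_width: 79.8
time: 22.88
tcp_pos: [456.6, 195.4, -8.7]
ee_rot: [0.001, 0.708, 0.707, -0.001]
wrist_force: [-0.5, -0.6, 5.0]
gripper_width: 54.0
t 22.93 p [456.6 195.3  -8.7] w 54.1 F [-1.5 -0.6  5.2] row [ 0.03 -0.05  0.11] [-0.   0.1 -0.1]
185 [(407, 1), (408, -1), (410, 0), (412, -1), (414, 0), (416, -1), (418, -1), (419, -2), (422, 0), (423, -1), (425, 0), (427, -1), (429, 0), (431, -1), (433, -1), (435, 0)]
192 [(406, -1), (408, 0), (410, 0), (412, 0), (414, -1), (416, 0), (417, -2), (419, -1), (421, 0), (423, 0), (425, 0), (427, 0), (429, -1), (431, -1), (433, -1), (435, 0)]
200 [(406, -2), (408, 0), (410, -1), (412, 0), (414, 0), (416, 0), (418, 0), (419, -1), (421, -1), (423, -1), (425, -1), (427, -2), (429, -1), (431, 0), (434, 10), (436, 15)]
207 [(406, 0), (408, -1), (409, -1), (411, 0), (413, 0), (415, -1), (417, 0), (419, 0), (421, 0), (423, 0), (425, 0), (427, 0), (429, -1), (433, 15), (435, 16), (436, 16)]
```

```bash
python3 -m jog '0 0 -0.3 0 0 0;0 0 -0.8 0 0 0;0 0 -2 0 0 0;0 0 -4 0 0 0;0 0 -6.5 0 0 0;0 0 -9 0 0 0;0 0 -9.8 0 0 0;0 0 -9.8 0 0 0;0 0 -9.8 0 0 0'
python3 - <<'E'
from h import *
P,I,D=snap("wrist","w12"); p,r,s=pose()
v,u=np.mgrid[100:245,180:330]; q=np.array([atd(P,D,a,b) for a,b in zip(u.ravel(),v.ravel())])
k=(q-p)@r; m=(k[:,2]<-20)&(k[:,2]>-32)&(abs(k[:,1])<26)&(k[:,0]>0); print(m.sum(),k[m].min(0),k[m].max(0))
A=np.c_[k[m][:,:2],np.ones(m.sum())]; print("plane",np.linalg.lstsq(A,k[m][:,2],rcond=None)[0])
go(647.2,-37.8,89,90)
E
```

```text
time: 23.68
tcp_pos: [456.3, 195.5, 88.8]
ee_rot: [0.001, 0.708, 0.707, -0.001]
wrist_force: [-0.0, 0.0, -0.5]
gripper_width: 54.5
3398 [ 9.46297392e-03 -2.59873590e+01 -2.70916945e+01] [ 27.76139588  25.9538386  -20.02495414]
plane [ 3.33578627e-02 -4.47139685e-03 -2.52573398e+01]
t 23.73 p [455.9 195.3  88.2] w 54.4 F [-0.7  0.5 -1.2] row [-23.29  19.15  -0.04] [-0.1  0.2 -0.1]
```

```bash
python3 -m jog '-0.8 0.7 0 0 0 0;-2.4 2 0 0 0 0;-4.8 4 0 0 0 0;-7.2 6 0 0 0 0;-9.8 8 0 0 0 0;-12.4 10.2 0 0 0 0;-15 12.3 0 0 0 0;-17.6 14.4 0 0 0 0;-20 16.4 0 0 0 0;-22 18 0 0 0 0;-23.3 19.15 0 0 0 0;-23.3 19.15 0 0 0 0'
python3 -m jog '0 0 0 0 0 0;0 0 0 0 0 0' | grep pos
python3 - <<'E'
from h import *
P,I,D=snap("wrist","w13"); p,r,s=pose()
v,u=np.mgrid[100:245,180:330]; q=np.array([atd(P,D,a,b) for a,b in zip(u.ravel(),v.ravel())])
k=(q-p)@r; m=(k[:,2]<-22)&(k[:,2]>-29)&(abs(k[:,1])<20)&(k[:,0]>0)&(k[:,0]<25); A=np.c_[k[m][:,:2],np.ones(m.sum())]; print("plane",np.linalg.lstsq(A,k[m][:,2],rcond=None)[0],"max x",k[(k[:,2]<-22)&(k[:,2]>-29)&(abs(k[:,1])<10),0].max())
go(647.2,-37.8,39.3,90)
E
```

```text
time: 24.73
tcp_pos: [648.3, -41.3, 86.7]
ee_rot: [0.0, 0.708, 0.706, -0.002]
wrist_force: [-0.1, 0.2, -0.7]
gripper_width: 54.2
tcp_pos: [647.4, -41.6, 85.2]
plane [ 2.35278029e-02 -1.16652595e-03 -2.41038607e+01] max x 27.107765065116247
t 24.95 p [647.4 -41.1  85.6] w 53.9 F [-0.4 -0.4 -0.5] row [ 0.35 -0.    4.63] [-0.3  0.2 -0.2]
```

```bash
python3 -m jog '0.35 0 1 0.3 0 0;0.35 0 2 0.3 0 0;0.35 0 3 0.3 0 0;0.35 0 3.7 0.3 0 0;0.35 0 4.1 0.3 0 0;0.35 0 4.3 0.3 0 0;0.35 0 4.3 0.3 0 0;0.35 0 4.3 0.3 0 0'
python3 -c "
from h import *
go(647.2,-37.8,39.3,90)"
```

```text
time: 25.62
tcp_pos: [647.4, -37.8, 42.8]
ee_rot: [-0.002, 0.708, 0.706, -0.004]
wrist_force: [-0.4, 0.6, -1.5]
gripper_width: 54.2
t 25.62 p [647.4 -37.8  42.8] w 54.2 F [-0.4  0.6 -1.5] row [-0.   -0.02  0.35] [-0.5  0.2 -0.2]
```

```bash
python3 -m jog '0 0 0.1 -0.5 0 0;0 0 0.2 -0.5 0 0;0 0 0.25 -0.5 0 0;0 0 0.3 -0.5 0 0;0 0 0.3 -0.5 0 0;0 0 0.3 -0.5 0 0'
python3 -m jog '0 0 0.03 0 0 0;0 0 0.06 0 0 0;0 0 0.06 0 0 0'
python3 -c "
from h import *
go(647.2,-37.8,39.3,90)"
```

```text
time: 26.12
tcp_pos: [647.4, -37.8, 39.9]
ee_rot: [0.001, 0.708, 0.706, -0.001]
wrist_force: [-0.2, 0.6, -1.0]
gripper_width: 54.1
time: 26.37
tcp_pos: [647.5, -37.8, 39.4]
ee_rot: [0.001, 0.708, 0.706, -0.001]
wrist_force: [0.0, 1.0, 1.0]
gripper_width: 54.1
t 26.37 p [647.5 -37.8  39.4] w 54.1 F [0. 1. 1.] row [ 0.   -0.03  0.01] [-0.   0.2 -0.2]
```

Contact force is rising, so the dish is seated. Releasing and retreating.

```bash
python3 -m jog '0 0 0 0 0 0;0 0 0 0 0 0;0 0 0 0 0 0;0 0 0 0 0 0;0 0 0 0 0 0;0 0 0 0 0 0;0 0 0 0 0 0;0 0 0 0 0 0' 9.3 | grep -E "force|width"
python3 -m jog '0 0 -1 0 0 0;0 0 -3 0 0 0;0 0 -6 0 0 0;0 0 -10 0 0 0;0 0 -13 0 0 0;0 0 -13 0 0 0;0 0 -13 0 0 0;0 0 -13 0 0 0'
python3 - <<'E'
from h import *
P,I,D=snap("wrist","w14")
v,u=np.mgrid[60:245,130:380]; q=np.array([atd(P,D,a,b) for a,b in zip(u.ravel(),v.ravel())])
hsv=cv2.cvtColor(I,cv2.COLOR_RGB2HSV)[v.ravel(),u.ravel()]
m=(q[:,2]>58)&(q[:,2]<70); k=q[m]; print("dish",m.sum(),np.median(k,0),cv2.minEnclosingCircle(k[:,:2].astype(np.float32)),"tilt",np.linalg.lstsq(np.c_[k[:,:2]-[647,-38],np.ones(len(k))],k[:,2],rcond=None)[0])
m=(hsv[:,0]>100)&(hsv[:,0]<125)&(hsv[:,1]>150)&(q[:,2]>44)&(q[:,2]<52); print("sheet",cv2.minAreaRect(q[m,:2].astype(np.float32)),np.median(q[m,2]))
print(hsv[(q[:,2]>58)&(q[:,2]<70)&(np.hypot(q[:,0]-647,q[:,1]+38)<15)][:,2].astype(int)[::40])
t0=np.load("top0.npz"); s0=np.load("scene0.npz"); P,J,E=snap("scene","s14")
d=np.abs(J.astype(int)-s0["I"]).max(2)
for n,u,v,r in (("scanner",225,150,22),("amber",327,317,12),("stack plate",240,240,20)): print(n,d[v-r:v+r,u-r:u+r].mean().round(1),(d[v-r:v+r,u-r:u+r]>60).mean().round(3))
go(450,100,200)
E
```

```text
wrist_force: [-1.1, -0.6, 1.2]
gripper_width: 92.6
time: 27.7
tcp_pos: [647.1, -37.4, 169.0]
ee_rot: [0.001, 0.708, 0.706, -0.001]
wrist_force: [0.2, -0.2, -0.4]
gripper_width: 92.7
dish 2210 [647.97149389 -36.53321785  63.65782535] ((647.8807983398438, -37.63977813720703), 27.37082290649414) tilt [ 1.57059397e-03 -5.89124401e-03  6.36402782e+01]
sheet ((647.9022827148438, -37.710426330566406), (63.0947151184082, 62.95901870727539), 75.07828521728516) 47.42977343789957
[107  27  39  49 107  43  11  63  83 101  47  87  95 113  61  12 112]
scanner 50.5 0.485
amber 12.5 0.0
stack plate 30.4 0.039
t 27.8 p [646.8 -37.3 168. ] w 93.2 F [ 0.2  0.9 -1. ] row [ 13.65 -19.74  -3.18] [-0.2  0.1 -0.2]
```

```bash
python3 -c "
from h import *
s=np.load('s14.npz')
print([atd(s,s['D'],u,v).round(0) for u,v in ((222,146),(230,155),(236,163))])
print(bot.job_done())"
```

```text
[array([667., -51., 504.]), array([669., -21., 504.]), array([675.,   7., 510.])]
the job is handed in; nothing more can be done
None
```

The job is handed in at about 28 s of the 72 s allowed. The hand-in reports no verdict, so the results below are my own measurements.

- **Scan:** I held the scanner steady for about 3 s with its window roughly 80 mm from the label at 45°, well clear of the dish. I then set it back in its rest. The wrist view right afterwards showed it where it started.
- **Sheet:** My first grip closed above the sheet, because the fingertips pull back when the jaws are open. It did not move the sheet, and regripping about 14 mm lower worked. The sheet lies flat, top at 47.4 mm, centred at (647.9, -37.7) mm. I estimate the stack centre at (647, -37.4) mm.
- **Dish:** It sits on the sheet label up, top at 63.6 mm, centred at (647.9, -37.6) mm and tilted less than 0.01 rad. The gripper is open and about 100 mm above it.

**Checks that failed or disagreed:**
- The last scene-camera check of the scanner failed because the arm blocked the view, so its place rests on the earlier wrist picture.
- Scene-camera positions differed from the top and wrist views by about 5 mm. I used the top and wrist views.
- I did not re-measure the stack's own dishes after covering them. The sheet and dish above them showed no shift.
- The amber dish looked unchanged in the scene picture.

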